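Collect the mill balls from the drain track and hang up the basket

TASK

Push the white mill balls along the curved wire track to the open bay at its end, lift each one out there and put it in the handled basket on the bench. When all the balls are in the basket, hang it by its handle on both prongs of the hook stand, balls and all, and leave it hanging at rest. Leave the other things on the bench where they are.

Things in the scene. Friction and masses are not known exactly. Their poses are not given: they have to be found in the camera images.
- track: Fixed level C-shaped track of bent steel rods. Origin on the bench at the centre of the arc. Its centreline, radius 140 mm, runs (polar angle in the track's own frame) from a closed end at 107 deg, round by 180 deg (the -x side), to the exit bay at 270 deg; the C is open to +x. Balls roll on two lower rods 36 mm apart, ball centre 56.5 mm above the bench. See slot and bay.
- slot (a point): Point on the centreline at polar angle 180 deg, at ball-centre height. Two upper guard rods (6 mm thick, axes 52 mm apart, tops 80 mm above the bench) leave a 46 mm slot: shut fingertips pass down it, a ball cannot come up. They end 38 mm before the bay centre. Posts stand 36 mm either side. At the start the track is empty for at least 60 mm behind the last ball.
- bay (a point): Centre of a ball in the exit bay, 54.5 mm above the bench: no guards here, so a ball can be gripped across the track (fingers on the track's +y and -y sides) and lifted. Balls enter moving to the track's +x. A 2 mm dip in the lower rods keeps the ball there; a 66 mm high stop plate stands 30 mm beyond the centre. Axes as the track's.
- basket: Loose square aluminium basket, 140 x 140 mm, 55 mm high, walls and floor 3 mm, with a fixed (not hinged) upright handle: an arch of 10 mm rod in the plane x = 0, its uprights at y = +67 and -67 mm. Origin at the centre of the underside, z up. About 0.25 kg. Four balls fit in one layer.
- basket_grip (a point): Centre of the basket's handle bar, 125 mm above the basket's underside; the bar runs along the basket's y. The middle 50 mm has a black sleeve 18 mm in diameter; beside it the bar is 10 mm in diameter.
- stand: Fixed hook stand. Origin on the bench at the post's front face; post top 202 mm high. Two parallel prongs (10 mm rod) at y = +42 and -42 mm point to the stand's -x: rod axis 194 mm above the bench at the post, 170 mm at the seat 100 mm in front of the post, turned up to 188 mm at the tips 135 mm in front. Base 12 mm high, reaching 30 mm in front of the post.
- hook_seat (a point): Where the centre of the basket's handle bar lies once it hangs in the seats of both prongs: midway between them, 180 mm above the bench, 100 mm in front of the post. Axes as the stand's; the bar lies along the stand's y, either way round.
- ball1_center (a point): Centre of a white nylon mill ball, 56 mm in diameter, 0.10 kg; absent in some runs. It starts in the track, the balls in number order from the bay (1 nearest), with gaps between them. Smooth and wet: it slides easily on the rods and on other balls (a row can be pushed from behind), and rolls with a little resistance, so it stops soon after it is no longer pushed.
- ball2_center (a point): Centre of a white nylon mill ball, 56 mm in diameter, 0.10 kg; absent in some runs. It starts in the track, the balls in number order from the bay (1 nearest), with gaps between them. Smooth and wet: it slides easily on the rods and on other balls (a row can be pushed from behind), and rolls with a little resistance, so it stops soon after it is no longer pushed.
- ball3_center (a point): Centre of a white nylon mill ball, 56 mm in diameter, 0.10 kg; absent in some runs. It starts in the track, the balls in number order from the bay (1 nearest), with gaps between them. Smooth and wet: it slides easily on the rods and on other balls (a row can be pushed from behind), and rolls with a little resistance, so it stops soon after it is no longer pushed.
- ball4_center (a point): Centre of a white nylon mill ball, 56 mm in diameter, 0.10 kg; absent in some runs. It starts in the track, the balls in number order from the bay (1 nearest), with gaps between them. Smooth and wet: it slides easily on the rods and on other balls (a row can be pushed from behind), and rolls with a little resistance, so it stops soon after it is no longer pushed.
- flask: Bystander: brass moulding flask, 90 mm wide, 56 mm high, inside the C of the track. Origin at the centre of its underside. Leave it alone.
- hammer: Bystander: hammer, 260 mm long, lying flat. Origin at the centre of its underside. Leave it alone.
- bowl: Bystander: dark rubber mixing bowl, 130 mm wide, 60 mm high. Origin at the centre of its underside. Leave it alone.
- jar: Bystander: white jar, 70 mm wide, 100 mm high. Origin at the centre of its underside. Leave it alone.
- knife: Bystander: spatula, 280 mm long, lying flat. Origin at the centre of its underside. Leave it alone.
- wrench: Bystander: wrench, 200 mm long, lying flat. Origin at the centre of its underside. Leave it alone.
- cup: Bystander: white cup, 80 mm wide, 85 mm high. Origin at the centre of its underside. Leave it alone.
There are look-alikes about, which are no part of the job. What is shaped like the part that bears ball3_center but black is not meant.

How it is judged:
By the outcome, as a careful person would: the job done as asked, in the order asked, and still so for the second after the job is handed in, with the robot touching nothing.
Of ball1, ball2, ball3, ball4 only 3 to 4 are there at a start; the rules pass over those that are not, and their reading is None.
At some moment in a run one of basket may be knocked a few centimetres aside while the robot is not near it.
It also fails if it takes over 210 s, if anything falls off the work surface, if the arm or the gripper's body presses on something with over 40 N, if the wrist force passes 120 N, or if a joint passes its speed limit or range.

ROBOT

A 6-joint arm with a two-finger parallel gripper is mounted at the origin on the work surface. World frame = base frame: x ahead of the robot, y to its left, z up, the work surface at z = 0. Lengths are in m, angles in rad, forces in N, time in s.
With the tool pointing down it reaches from about 0.3 to 0.875 m from the base axis. Payload 6.4 kg.
Tool frame: the origin (TCP) lies between the finger pads; the fingertips stand 8 mm ahead of it and the grasp point (between the pads) lies 11 mm behind it (ctrl.finger_overhang is the distance from the TCP to the fingertips, in m); z points along the fingers, y is the line along which they close (so a half turn about z gives the same grasp; the last joint's range is limited). The gripper opens to 85 mm and grips with 20 to 120 N. Pads are 22 mm wide; open, the fingers measure 114 mm over their backs; the gripper's body (76 mm by 85 mm) begins 54 mm behind the grasp point. The pads swing forward as they close: fully open they stand 13 mm farther back than shut.
Start: joints at [-1.322, 0.181, 1.607, -0, 1.354, -0.206], TCP at [0.253, -0.517, 0.239] pointing down, gripper open.
Joint ranges: [-2.99, 2.99], [-0.89, 2.07], [0.3, 2.58], [-1.14, 4.28], [0, 2.63], [-3.12, 3.12]. Speed limits (rad/s): [2.57, 2.57, 3.01, 3.14, 3.14, 3.14].

INTERFACE

Orientations are given as a unit quaternion [w, x, y, z].
In Python, from bench import ctrl, camera gives the robot as it stands.
- The arm moves only by the shell command python3 -m pendant 'ROWS' [OPENING]. ROWS is JSON, a list of rows, each a list of 6 numbers: the shift along the world's x, y, z normalised to -1 to 1, where 1 is 200 mm, then the turn, a rotation vector about the world's x, y, z normalised to -1 to 1, where 1 is pi/2 rad. In form: [[dx, dy, dz, rx, ry, rz], ...]. A call has exactly 10 rows; each row shifts and turns the commanded pose from where the row before left it; what a row does not reach is not made up. A row lasts 1/8 s, in which the tool goes at most 62.5 mm and 10.7 degrees, less where a joint would pass 70% of its speed; a pose out of reach is approached as far as the arm can. A call with a number of a shift or a turn outside -1 to 1 is refused whole. A call with a gripper value outside its range is refused whole. OPENING is the opening, from -1 (shut) to 1 (fully open), set as the call begins (- or left out, the last holds). The fingers move at their own pace and stop on an object; the grip force is fixed at half the most. Time passes only in rows, so rows that do not move let the fingers close, or fill a call up. It gives the time, the measured TCP pose, the force, the opening and the grip force at its end, in the units of the state.
- ctrl.get_obs(): the state, without advancing time (a new reading comes with each control period).
- camera(name): name is "scene" or "top" or "wrist"; returns a dict with "color" (480x640x3 uint8, blue, green, red), "fx", "fy", "cx", "cy" (pixels), "xyz" and "rotation" of the camera in the world; the wrist camera has in their place "hand_eye" (4x4, takes a point from camera to tool coordinates, whose origin is the TCP and whose axes are the flange's). Camera axes: x right, y down, z forward; pixel columns grow to the right and rows downward; lengths in m; the calibration is good to about 2 mm. A picture is of the moment at which its call begins: read the wrist's pose just before it. There is no depth.
- ctrl.hand_in(): hands the job in; it is judged then, once.
The state is a dict: "time_s": time; "q": joint angles; "dq": joint speeds; "joint_efforts": joint torques, N m; "eef_pos": TCP position; "eef_rot": TCP orientation; "wrist_force": force on the tool from outside, world axes, zero at the start; "torque": the same for the moment, N m; "opening": opening from 0.0 (shut) to 1.0 (fully open); "grasp_force": force on a finger pad.
Only numpy, scipy, OpenCV 4.12 (cv2) and the standard library are available. Lean on these libraries where they do the work, as an engineer would, in place of code of your own. Each camera call takes 0.05 s, during which the arm holds its last target. There are 200 camera calls.

## Working session

There is one attempt and no reset: what is moved stays moved. The work goes in short steps, Python scripts to look and compute and a shell command to move; the robot and the scene stay as the last step left them, time stands still between calls to the robot, and variables do not carry over. Pictures are saved under pics/ and viewed, at most 14 in all, crops included, and the job is handed in when it is done.

```bash
ls; mkdir -p pics; python3 - <<'E'
from bench import ctrl,camera
import cv2,numpy as np
o=ctrl.get_obs();print(o['eef_pos'],o['eef_rot'],o['time_s'],ctrl.finger_overhang)
for n in("scene","top"):
    c=camera(n);cv2.imwrite(f"pics/{n}0.png",c["color"]);print(n,c["fx"],c["fy"],c["cx"],c["cy"],np.round(c["xyz"],4).tolist(),np.round(c["rotation"],5).tolist())
E
```

```text
pics
[ 0.25247078 -0.51601769  0.2383858 ] [-8.72346962e-04  9.74252753e-01  2.25456897e-01 -2.11105661e-05] 0.0 0.008
scene 466.3572663930963 466.3572663930963 318.8568693660077 240.28968826224565 [1.42, -0.0877, 0.9704] [-0.28843, 0.67346, 0.62591, -0.26738]
top 567.7310260638253 567.7310260638253 313.5948564050533 243.6382257797896 [0.4201, 0.0015, 1.3373] [-0.02776, 0.70812, -0.70436, 0.04088]
```

View pics/top0.png

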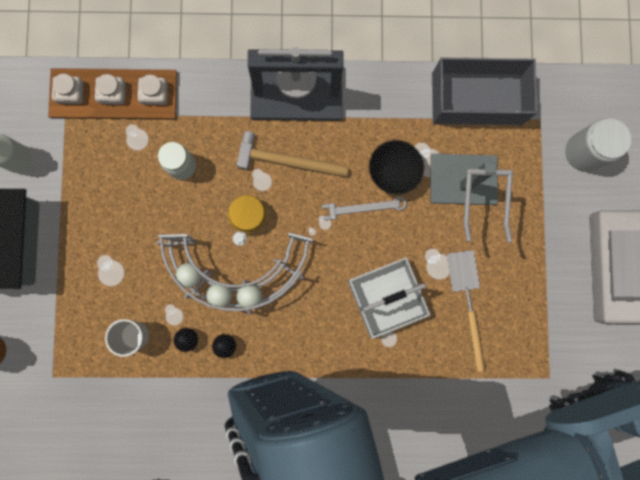

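View pics/scene0.png

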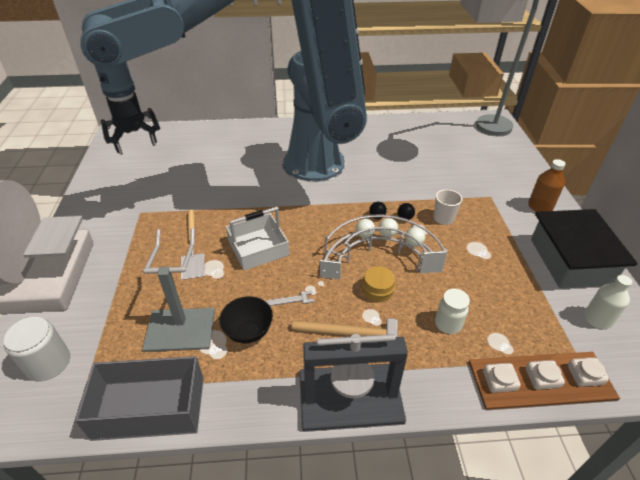

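The top view shows three white balls in the track at (188,275), (219,296) and (249,297). The black balls on the bench at (186,340) and (224,346) are decoys. The basket is at (390,297) and the stand at (465,180), with its prongs pointing down in the image. I'll enlarge the track, basket and stand.

```bash
python3 - <<'E'
import cv2
a=cv2.imread("pics/top0.png")
cv2.imwrite("pics/c1.png",cv2.resize(a[220:320,150:325],None,fx=4.5,fy=4.5,interpolation=cv2.INTER_CUBIC))
cv2.imwrite("pics/c2.png",cv2.resize(a[145:345,345:525],None,fx=3,fy=3,interpolation=cv2.INTER_CUBIC))
E
```

```text
(no output)
```

View pics/c1.png

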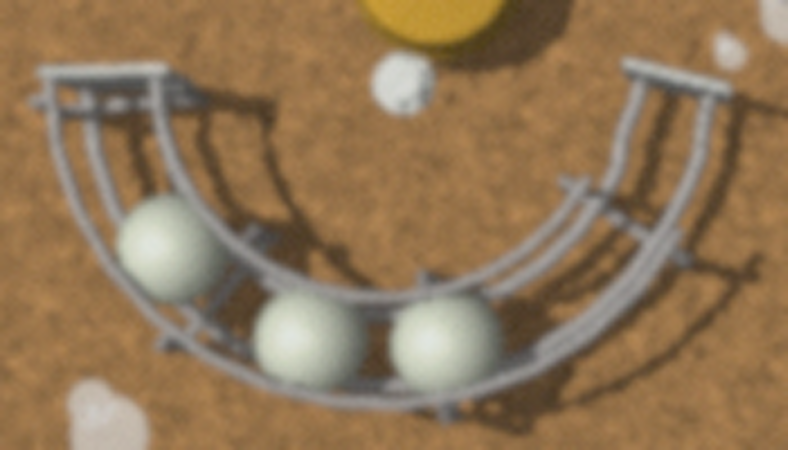

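View pics/c2.png

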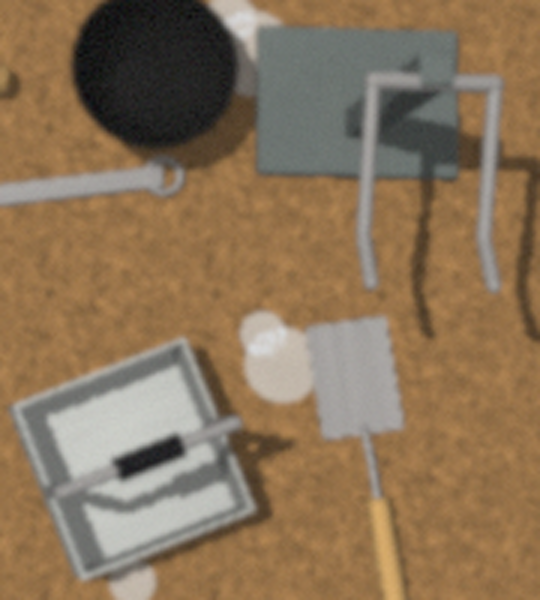

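```bash
cat >h.py <<'E'
import numpy as np
from scipy.spatial.transform import Rotation as R
from scipy.optimize import least_squares
K={"top":(567.7310,313.5949,243.6382,[0.4201,.0015,1.3373],[-0.02776,.70812,-.70436,.04088]),
"scene":(466.3573,318.8569,240.2897,[1.42,-.0877,.9704],[-.28843,.67346,.62591,-.26738])}
def cam(n):
    f,cx,cy,p,q=K[n];return f,cx,cy,np.array(p),R.from_quat(q,scalar_first=True).as_matrix()
def back(uv,z,n="top"):
    f,cx,cy,p,M=cam(n);uv=np.atleast_2d(uv).astype(float)
    d=np.c_[(uv-[cx,cy])/f,np.ones(len(uv))]@M.T
    return p+d*((np.atleast_1d(z)-p[2])/d[:,2])[:,None]
def proj(X,n="top"):
    f,cx,cy,p,M=cam(n);c=(np.atleast_2d(X)-p)@M;return c[:,:2]/c[:,2:]*f+[cx,cy]
E
python3 - <<'E'
from h import *
c1=lambda a:np.array(a)/4.5+[150-.39,220-.39]
c2=lambda a:np.array(a)/3+[345-.33,145-.33]
out=back(c1([(52,110),(70,200),(150,312),(370,402),(548,358),(660,260)]),.077)[:,:2]
inn=back(c1([(158,100),(182,190),(240,250),(370,298),(480,275),(580,190)]),.077)[:,:2]
f=lambda c:np.r_[np.hypot(*(out-c).T)-.166,np.hypot(*(inn-c).T)-.114]
s=least_squares(f,[.45,.15],loss='soft_l1',f_scale=.003);print("centre",s.x,np.round(f(s.x)*1e3,1))
p=back(c1([(625,62),(730,87)]),.066)[:,:2];d=p[1]-p[0];print("plate",p,p.mean(0),"perp yaw",np.degrees(np.arctan2(d[0],-d[1])))
v=p.mean(0)-s.x;print("plate rel",np.hypot(*v),"yaw from pos",np.degrees(np.arctan2(v[1],v[0])-np.arctan2(-.14,.03)))
b=back(c1([(170,248),(310,340),(446,340)]),.0565)[:,:2];print("balls",b)
w=b-s.x;print(np.hypot(*w.T),np.degrees(np.arctan2(w[:,1],w[:,0]))%360)
pl=back(c1([(42,72),(165,68)]),.08)[:,:2];print("closed plate",pl,np.degrees(np.arctan2(*(pl.mean(0)-s.x)[::-1])))
k=back(c2([(12,405),(185,342),(255,512),(85,578)]),.055)[:,:2];print("basket",k.mean(0),[np.degrees(np.arctan2(*(k[(i+1)%4]-k[i])[::-1]))%90 for i in range(4)],[np.hypot(*(k[(i+1)%4]-k[i])) for i in range(4)])
g=back(c2([(150,456),(55,493),(240,424)]),.125)[:,:2];d=g[2]-g[1];print("grip",g,np.degrees(np.arctan2(d[1],d[0])))
t=back(c2([(372,78),(497,82),(364,240),(487,240),(371,288),(495,290)]),[.194,.194,.170,.170,.188,.188])[:,:2];print("stand",t,(t[2]+t[3])/2)
m=[(t[i]+t[i+1])/2 for i in(0,2,4)];d=m[0]-m[2];print("yaw",np.degrees(np.arctan2(d[1],d[0])),m)
E
```

```text
centre [0.56239751 0.15335869] [-1.1  1.2 -0.3 -1.  -0.8  0.6 -1.3  2.2  0.4  0.3 -0.4  0.5]
plate [[ 0.56686747  0.03479057]
 [ 0.55462161 -0.01782841]] [0.56074454 0.00848108] perp yaw -13.101080994126583
plate rel 0.1448870378806935 yaw from pos -12.748441012717844
balls [[0.47304941 0.26113547]
 [0.42764454 0.19053512]
 [0.42795094 0.122965  ]]
[0.13999613 0.13978716 0.13783924] [129.65909107 164.57657367 192.73845879]
closed plate [[0.55840251 0.32142658]
 [0.56078003 0.26112332]] 91.16566010430302
basket [ 0.42394005 -0.19362344] [np.float64(20.203414413424966), np.float64(21.883459493547065), np.float64(21.077086245982088), np.float64(22.9012689964522)] [np.float64(0.13980453486930253), np.float64(0.1374256836226741), np.float64(0.1372780325602912), np.float64(0.13961454821264005)]
grip [[ 0.42574487 -0.19415689]
 [ 0.39933987 -0.12641116]
 [ 0.44874318 -0.25869999]] -69.52183497658585
stand [[ 0.68457204 -0.33834915]
 [ 0.68252591 -0.42468962]
 [ 0.57557529 -0.33735523]
 [ 0.57616665 -0.42334739]
 [ 0.54020896 -0.33621139]
 [ 0.53937562 -0.42130305]] [ 0.57587097 -0.38035131]
yaw -1.1007536319404354 [array([ 0.68354898, -0.38151938]), array([ 0.57587097, -0.38035131]), array([ 0.53979229, -0.37875722])]
```

Three balls are in the track at world polar angles 130°, 165° and 193°. The track centre is (0.562, 0.153) with yaw −13°, and the bay is near (0.531, 0.017). I'll move the shut fingers to above the slot, behind the last ball.

```bash
cat >st.py <<'E'
from bench import ctrl
import numpy as np
from scipy.spatial.transform import Rotation as R
def st():
    o=ctrl.get_obs();M=R.from_quat(o['eef_rot'],scalar_first=True).as_matrix()
    print("t%.1f"%o['time_s'],np.round(o['eef_pos'],4),"yawY %.1f"%np.degrees(np.arctan2(M[1,1],M[0,1])),"z",np.round(M[:,2],3),"F",np.round(o['wrist_force'],1),"op %.3f gf %.1f"%(o['opening'],o['grasp_force']),"q6 %.2f"%o['q'][5]);return o,M
if __name__=="__main__":st()
E
R='[0.066,0.2005,0,0,0,0.0461]'
python3 -m pendant '[[0.066,0.2005,0,0,0,0.0461],[0.066,0.2005,0,0,0,0.0461],[0.066,0.2005,0,0,0,0.0461],[0.066,0.2005,0,0,0,0.0461],[0.066,0.2005,0,0,0,0.0461],[0.066,0.2005,0,0,0,0.0461],[0.066,0.2005,0,0,0,0.0461],[0.066,0.2005,0,0,0,0.0461],[0.066,0.2005,0,0,0,0.0461],[0.066,0.2005,0,0,0,0.0461]]' -1
python3 -m pendant '[[0.066,0.2005,0,0,0,0.0461],[0.066,0.2005,0,0,0,0.0461],[0.066,0.2005,0,0,0,0.0461],[0.066,0.2005,0,0,0,0.0461],[0.066,0.2005,0,0,0,0.0461],[0.066,0.2005,0,0,0,0.0461],[0.066,0.2005,0,0,0,0.0461],[0.066,0.2005,0,0,0,0.0461],[0.066,0.2005,0,0,0,0.0461],[0.066,0.2005,0,0,0,0.0461]]'
python3 st.py
```

```text
time_s: 1.35
eef_pos: [0.3847, -0.1141, 0.2391]
eef_rot: [-0.0, 0.831, 0.557, 0.0]
wrist_force: [-0.2, 0.0, 0.6]
opening: -0.002
grasp_force: 0.0
time_s: 2.6
eef_pos: [0.5166, 0.2868, 0.2387]
eef_rot: [-0.0, 0.579, 0.815, -0.0]
wrist_force: [0.3, -0.9, -0.2]
opening: -0.001
grasp_force: 0.0
t2.6 [0.5166 0.2868 0.2387] yawY 19.2 z [-0.001 -0.    -1.   ] F [ 0.3 -0.9 -0.2] op -0.001 gf 0.0 q6 -0.03
```

```bash
python3 -m pendant '[[0,0,-0.08,0,0,0],[0,0,-0.08,0,0,0],[0,0,-0.08,0,0,0],[0,0,-0.08,0,0,0],[0,0,-0.08,0,0,0],[0,0,-0.08,0,0,0],[0,0,-0.08,0,0,0],[0,0,-0.08,0,0,0],[0,0,0,0,0,0],[0,0,0,0,0,0]]' >/dev/null
python3 - <<'E'
from st import *
from bench import camera
import cv2
o,M=st();c=camera("wrist");H=np.array(c["hand_eye"]);print(c["fx"],c["cx"],c["cy"],np.round(H,4).tolist())
im=c["color"].copy()
# project expected centreline/guards at z .077
T=np.eye(4);T[:3,:3]=M;T[:3,3]=o['eef_pos'];W=np.linalg.inv(T@H)
for r,col in((.114,(0,0,255)),(.166,(0,0,255)),(.14,(0,255,0))):
  for a in np.radians(np.arange(96,240,3)):
    p=W@[.5624+r*np.cos(a),.1534+r*np.sin(a),.077 if r!=.14 else .0565,1]
    if p[2]>0.02:
      u=p[:2]/p[2]*c["fx"]+[c["cx"],c["cy"]]
      if abs(u).max()<2000: cv2.circle(im,tuple(int(x) for x in u),2,col,-1)
cv2.imwrite("pics/w1.png",im)
E
```

```text
t3.9 [0.5169 0.2856 0.1116] yawY 19.0 z [ 0.001  0.    -1.   ] F [-0.3 -0.1 -0.4] op 0.003 gf 0.0 q6 -0.03
408.1687839201466 319.1314501481201 231.9057101097091 [[0.0014, -0.9562, -0.2928, 0.0759], [1.0, 0.0015, -0.0002, 0.0008], [0.0007, -0.2928, 0.9562, -0.1348], [0.0, 0.0, 0.0, 1.0]]
```

View pics/w1.png

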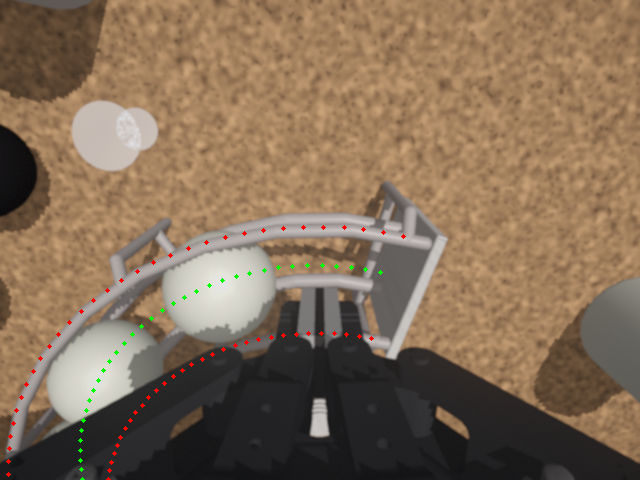

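The expected guard arcs (red) match the rods to within about 2 mm, and the fingers are over the slot between the plate at (410,270) and ball 3 at (218,290). I'll go down and work out the arc steps.

```bash
python3 -m pendant '[[0,0,-0.05,0,0,0],[0,0,-0.05,0,0,0],[0,0,-0.05,0,0,0],[0,0,-0.05,0,0,0],[0,0,-0.05,0,0,0],[0,0,-0.03,0,0,0],[0,0,0,0,0,0],[0,0,0,0,0,0],[0,0,0,0,0,0],[0,0,0,0,0,0]]' >/dev/null
python3 st.py
python3 - <<'E'
import numpy as np
a=np.radians(np.arange(109,109+4.2*20.5,4.2))
for i in range(20):print("[%.3f,%.3f,0,0,0,0.047]"%tuple(.7*np.array([np.cos(a[i+1])-np.cos(a[i]),np.sin(a[i+1])-np.sin(a[i])])),end=",")
E
```

```text
t5.2 [0.5168 0.2855 0.0557] yawY 19.0 z [ 0.001  0.    -1.   ] F [ 0.  -0.2 -0.1] op -0.000 gf 0.0 q6 -0.03
[-0.048,-0.018,0,0,0,0.047],[-0.046,-0.022,0,0,0,0.047],[-0.045,-0.025,0,0,0,0.047],[-0.043,-0.028,0,0,0,0.047],[-0.040,-0.032,0,0,0,0.047],[-0.038,-0.034,0,0,0,0.047],[-0.035,-0.037,0,0,0,0.047],[-0.033,-0.040,0,0,0,0.047],[-0.030,-0.042,0,0,0,0.047],[-0.026,-0.044,0,0,0,0.047],[-0.023,-0.046,0,0,0,0.047],[-0.020,-0.047,0,0,0,0.047],[-0.016,-0.049,0,0,0,0.047],[-0.013,-0.050,0,0,0,0.047],[-0.009,-0.051,0,0,0,0.047],[-0.005,-0.051,0,0,0,0.047],[-0.002,-0.051,0,0,0,0.047],[0.002,-0.051,0,0,0,0.047],[0.006,-0.051,0,0,0,0.047],[0.010,-0.050,0,0,0,0.047],
```

```bash
python3 -m pendant '[[-0.048,-0.018,0,0,0,0.047],[-0.046,-0.022,0,0,0,0.047],[-0.045,-0.025,0,0,0,0.047],[-0.043,-0.028,0,0,0,0.047],[-0.040,-0.032,0,0,0,0.047],[-0.038,-0.034,0,0,0,0.047],[-0.035,-0.037,0,0,0,0.047],[-0.033,-0.040,0,0,0,0.047],[-0.030,-0.042,0,0,0,0.047],[-0.026,-0.044,0,0,0,0.047]]' >/dev/null; python3 st.py
python3 -m pendant '[[-0.023,-0.046,0,0,0,0.047],[-0.020,-0.047,0,0,0,0.047],[-0.016,-0.049,0,0,0,0.047],[-0.013,-0.050,0,0,0,0.047],[-0.009,-0.051,0,0,0,0.047],[-0.005,-0.051,0,0,0,0.047],[-0.002,-0.051,0,0,0,0.047],[0.001,-0.03,0,0,0,0.03],[0,0,0,0,0,0],[0,0,0,0,0,0]]' >/dev/null; python3 st.py
python3 - <<'E'
from bench import camera
import cv2
a=camera("top")["color"];cv2.imwrite("pics/top2.png",a)
cv2.imwrite("pics/c3.png",cv2.resize(a[210:320,150:325],None,fx=4,fy=4,interpolation=cv2.INTER_CUBIC))
E
```

```text
t6.4 [0.4399 0.2209 0.0557] yawY 61.5 z [ 0.001  0.    -1.   ] F [ 1.4 -1.  -0.2] op 0.000 gf 0.1 q6 -0.85
t7.7 [0.4225 0.1462 0.0554] yawY 93.6 z [ 0.  0. -1.] F [-1.   0.  -0.2] op -0.001 gf 0.0 q6 -1.57
```

View pics/c3.png

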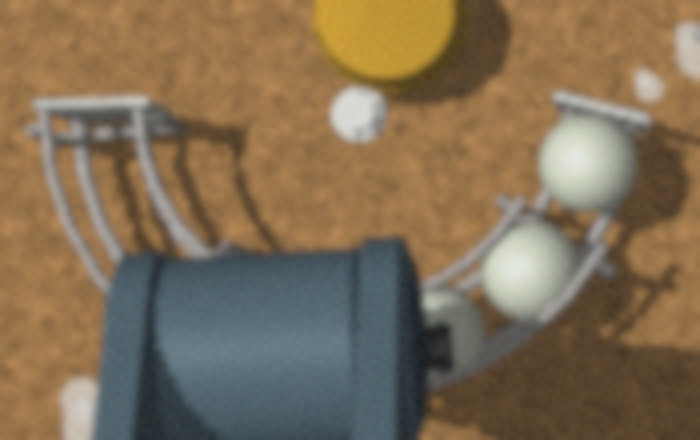

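```bash
python3 - <<'E'
from h import *
b=back(np.array([(587,162),(527,270)])/4+[150-.38,210-.38],.055)[:,:2];w=b-[.5624,.1534]
print(b,np.hypot(*w.T),np.degrees(np.arctan2(w[:,1],w[:,0]))%360)
E
```

```text
[[0.53009609 0.0169238 ]
 [0.46880636 0.05027626]] [0.14024727 0.13926333] [256.68318036 227.77356129]
```

Ball 1 is in the bay at (0.530, 0.017). I'll raise the fingers, move over, open, go down and grip.

```bash
python3 -m pendant '[[0,0,0.12,0,0,0],[0,0,0.12,0,0,0],[0,0,0.12,0,0,0],[0,0,0.12,0,0,0],[0.09,-0.108,0,0,0,-0.0305],[0.09,-0.108,0,0,0,-0.0305],[0.09,-0.108,0,0,0,-0.0305],[0.09,-0.108,0,0,0,-0.0305],[0.09,-0.108,0,0,0,-0.0305],[0.09,-0.108,0,0,0,-0.0305]]' >/dev/null
python3 -m pendant '[[0,0,0,0,0,0],[0,0,0,0,0,0],[0,0,-0.01,0,0,0],[0,0,-0.09,0,0,0],[0,0,-0.09,0,0,0],[0,0,-0.09,0,0,0],[0,0,-0.09,0,0,0],[0,0,-0.09,0,0,0],[0,0,-0.04,0,0,0],[0,0,0,0,0,0]]' 1 >/dev/null; python3 st.py
```

```text
t10.2 [0.53   0.0165 0.0506] yawY 77.2 z [-0.001  0.    -1.   ] F [ 0.8 -0.8  0.6] op 0.998 gf 0.0 q6 -1.54
```

```bash
python3 -m pendant '[[0,0,-0.043,0,0,0],[0,0,0,0,0,0],[0,0,0,0,0,0],[0,0,0,0,0,0],[0,0,0,0,0,0],[0,0,0,0,0,0],[0,0,0,0,0,0],[0,0,0,0,0,0],[0,0,0,0,0,0],[0,0,0,0,0,0]]' -1 >/dev/null; python3 st.py
python3 -m pendant '[[0,0,0.05,0,0,0],[0,0,0.09,0,0,0],[0,0,0.1,0,0,0],[0,0,0.1,0,0,0],[0,0,0.1,0,0,0],[0,0,0.1,0,0,0],[0,0,0.1,0,0,0],[0,0,0.1,0,0,0],[0,0,0.1,0,0,0],[0,0,0,0,0,0]]' >/dev/null; python3 st.py
python3 - <<'E'
from bench import camera
import cv2
a=camera("top")["color"];cv2.imwrite("pics/top3.png",a)
cv2.imwrite("pics/c4.png",cv2.resize(a[200:360,220:460],None,fx=3,fy=3,interpolation=cv2.INTER_CUBIC))
E
```

```text
t11.4 [0.5305 0.0164 0.0427] yawY 77.2 z [ 0. -0. -1.] F [-1.  -0.7 -0.5] op 0.629 gf 63.1 q6 -1.54
t12.7 [0.5317 0.0163 0.2136] yawY 77.2 z [ 0.005 -0.001 -1.   ] F [ 0.2  0.6 -1.6] op 0.631 gf 63.1 q6 -1.54
```

View pics/c4.png

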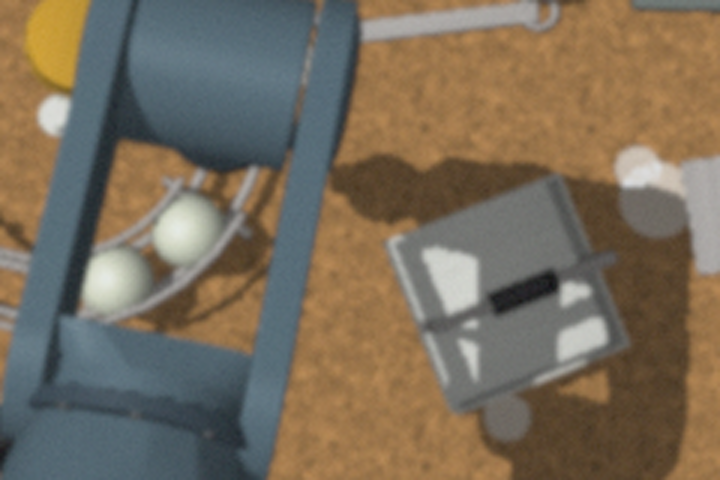

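The basket has not moved: the sleeve is at (524,292) in the crop, the same place as before. I'll release ball 1 above the basket's +x/+y quadrant, just above the rim.

```bash
python3 -m pendant '[[-0.043,-0.0833,0,0,0,0.0376],[-0.043,-0.0833,0,0,0,0.0376],[-0.043,-0.0833,0,0,0,0.0376],[-0.043,-0.0833,0,0,0,0.0376],[-0.043,-0.0833,0,0,0,0.0376],[-0.043,-0.0833,0,0,0,0.0376],[-0.043,-0.0833,0,0,0,0.0376],[-0.043,-0.0833,0,0,0,0.0376],[-0.043,-0.0833,0,0,0,0.0376],[-0.043,-0.0833,0,0,0,0.0376]]' >/dev/null; python3 st.py
python3 -m pendant '[[0,0,-0.085,0,0,0],[0,0,-0.085,0,0,0],[0,0,-0.085,0,0,0],[0,0,-0.085,0,0,0],[0,0,-0.085,0,0,0],[0,0,-0.085,0,0,0],[0,0,-0.085,0,0,0],[0,0,-0.08,0,0,0],[0,0,0,0,0,0],[0,0,0,0,0,0]]' >/dev/null; python3 st.py
```

```text
t14.0 [ 0.4435 -0.1503  0.2098] yawY 111.1 z [-0.001  0.001 -1.   ] F [ 0.7  0.2 -2. ] op 0.632 gf 63.1 q6 -2.52
t15.2 [ 0.4446 -0.1501  0.0758] yawY 111.0 z [ 0. -0. -1.] F [ 0.6 -1.3 -1. ] op 0.625 gf 63.2 q6 -2.52
```

```bash
python3 -m pendant '[[0,0,0,0,0,0],[0,0,0,0,0,0],[0,0,0,0,0,0],[0,0,0,0,0,0],[0,0,0,0,0,0],[0,0,0.1,0,0,0],[0,0,0.12,0,0,0],[0,0,0.12,0,0,0],[0,0,0.12,0,0,0],[0,0,0.12,0,0,0]]' 0.9 >/dev/null; python3 st.py
python3 -m pendant '[[-0.0139,0.19,0,0,0,-0.0292],[-0.0139,0.19,0,0,0,-0.0292],[-0.0139,0.19,0,0,0,-0.0292],[-0.0139,0.19,0,0,0,-0.0292],[-0.0139,0.19,0,0,0,-0.0292],[-0.0139,0.19,0,0,0,-0.0292],[-0.0139,0.19,0,0,0,-0.0292],[-0.0139,0.19,0,0,0,-0.0292],[0,0,0,0,0,0],[0,0,0,0,0,0]]' -1 >/dev/null; python3 st.py
python3 - <<'E'
from bench import camera
import cv2
a=camera("top")["color"];cv2.imwrite("pics/top4.png",a)
cv2.imwrite("pics/c5.png",cv2.resize(a[180:360,150:450],None,fx=2.6,fy=2.6,interpolation=cv2.INTER_CUBIC))
E
```

```text
t16.5 [ 0.4443 -0.1501  0.1924] yawY 111.0 z [-0.  0. -1.] F [0.2 0.3 0.5] op 0.954 gf 0.0 q6 -2.52
t17.8 [0.4221 0.1535 0.1916] yawY 90.1 z [-0. -0. -1.] F [ 0.5  0.2 -0.2] op 0.003 gf 0.0 q6 -1.49
```

View pics/c5.png

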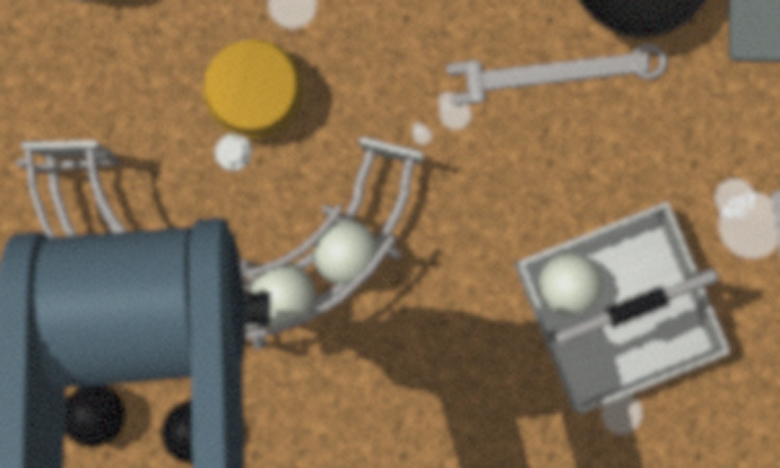

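Ball 1 is settled in the basket's corner at (570,285) and the basket has not moved. Balls 2 and 3 wait before the bay, so I'll go down and push on.

```bash
python3 -m pendant '[[0,0,-0.085,0,0,0],[0,0,-0.085,0,0,0],[0,0,-0.085,0,0,0],[0,0,-0.085,0,0,0],[0,0,-0.085,0,0,0],[0,0,-0.085,0,0,0],[0,0,-0.085,0,0,0],[0,0,-0.083,0,0,0],[0,0,0,0,0,0],[0,0,0,0,0,0]]' >/dev/null; python3 st.py
python3 - <<'E'
import numpy as np
a=np.radians(np.arange(180,256.1,4))
for i in range(19):print("[%.3f,%.3f,0,0,0,0.044]"%tuple(.7*np.array([np.cos(a[i+1])-np.cos(a[i]),np.sin(a[i+1])-np.sin(a[i])])),end=",")
E
```

```text
t19.1 [0.4228 0.1533 0.0566] yawY 89.9 z [ 0.001 -0.    -1.   ] F [ 0.2 -0.4  0.1] op 0.001 gf 0.0 q6 -1.49
[0.002,-0.049,0,0,0,0.044],[0.005,-0.049,0,0,0,0.044],[0.008,-0.048,0,0,0,0.044],[0.012,-0.047,0,0,0,0.044],[0.015,-0.046,0,0,0,0.044],[0.018,-0.045,0,0,0,0.044],[0.021,-0.044,0,0,0,0.044],[0.024,-0.042,0,0,0,0.044],[0.027,-0.041,0,0,0,0.044],[0.030,-0.039,0,0,0,0.044],[0.033,-0.036,0,0,0,0.044],[0.035,-0.034,0,0,0,0.044],[0.037,-0.031,0,0,0,0.044],[0.040,-0.029,0,0,0,0.044],[0.041,-0.026,0,0,0,0.044],[0.043,-0.023,0,0,0,0.044],[0.045,-0.020,0,0,0,0.044],[0.046,-0.017,0,0,0,0.044],[0.047,-0.013,0,0,0,0.044],
```

```bash
cat >det.py <<'E'
from h import *
from st import st
from bench import camera
import cv2,sys
def circles():
    a=camera("top")["color"];cv2.imwrite("pics/last.png",a)
    w=a[200:350,150:450];g=cv2.resize(cv2.cvtColor(w,cv2.COLOR_BGR2GRAY),None,fx=4,fy=4,interpolation=cv2.INTER_CUBIC)
    c=cv2.HoughCircles(g,cv2.HOUGH_GRADIENT,1,60,param1=100,param2=22,minRadius=42,maxRadius=56)
    for u,v,r in ([] if c is None else c[0]):
        px=np.array([u,v])/4+[150-.37,200-.37];col=a[int(px[1])-2:int(px[1])+3,int(px[0])-2:int(px[0])+3].mean((0,1))
        if col.min()<130 or col.max()-col.min()>60: continue
        p=back(px,.0555)[0][:2];d=p-[.5624,.1534];print("ball",np.round(p,4),"r %.3f th %.1f"%(np.hypot(*d),np.degrees(np.arctan2(d[1],d[0]))%360),"px",np.round(px,1))
    m=(a[270:330,365:430].max(2)<60).astype(np.uint8);n,l,s,k=cv2.connectedComponentsWithStats(m)
    i=1+np.argmax(s[1:,4]);p=back(k[i]+[365,270],.13)[0];print("sleeve",np.round(p[:2],4),s[i,4])
if __name__=="__main__":st();circles()
E
python3 -m pendant '[[0.002,-0.049,0,0,0,0.044],[0.005,-0.049,0,0,0,0.044],[0.008,-0.048,0,0,0,0.044],[0.012,-0.047,0,0,0,0.044],[0.015,-0.046,0,0,0,0.044],[0.018,-0.045,0,0,0,0.044],[0.01,-0.022,0,0,0,0.022],[0,0,0,0,0,0],[0,0,0,0,0,0],[0,0,0,0,0,0]]' >/dev/null; python3 det.py
```

```text
t20.3 [0.4362 0.0928 0.0563] yawY 115.7 z [ 0. -0. -1.] F [ 0.7  0.6 -0. ] op -0.001 gf 0.0 q6 -2.08
sleeve [ 0.424  -0.1937] 121
```

```bash
python3 - <<'E'
import cv2,numpy as np
from h import *
for f in("pics/top4.png","pics/last.png"):
    a=cv2.imread(f).astype(int)
    m=((a.min(2)>120)&(a.max(2)-a.min(2)<45)).astype(np.uint8);m[:200]=0;m[350:]=0;m[:,:150]=0;m[:,450:]=0
    m=cv2.morphologyEx(m,cv2.MORPH_OPEN,cv2.getStructuringElement(cv2.MORPH_ELLIPSE,(9,9)))
    n,l,s,k=cv2.connectedComponentsWithStats(m)
    for i in range(1,n):
        p=back(k[i],.0555)[0][:2];d=p-[.5624,.1534];print(f,np.round(k[i],1),s[i,2:],np.round(p,4),"r %.3f th %.1f"%(np.hypot(*d),np.degrees(np.arctan2(d[1],d[0]))%360))
E
```

```text
pics/top4.png [334. 210.] [ 9  9 57] [ 0.6225 -0.0683] r 0.230 th 285.2
pics/top4.png [324.5 222. ] [ 12  13 120] [ 0.5947 -0.0467] r 0.203 th 279.2
pics/top4.png [238.9 238.2] [ 13  14 143] [0.5563 0.1472] r 0.009 th 225.3
pics/top4.png [437.1 263.9] [ 25  30 573] [ 0.5005 -0.3027] r 0.460 th 262.3
pics/top4.png [281.3 277.1] [ 23  26 438] [0.4689 0.0503] r 0.139 th 227.8
pics/top4.png [399.3 282.5] [ 39  34 771] [ 0.4581 -0.2162] r 0.384 th 254.2
pics/top4.png [367.6 288.1] [ 24  23 420] [ 0.4451 -0.1442] r 0.320 th 248.5
pics/top4.png [257.5 289.7] [ 20  19 264] [0.4402 0.1036] r 0.132 th 202.2
pics/top4.png [404.4 317.3] [ 39  26 581] [ 0.38   -0.2269] r 0.422 th 244.4
pics/last.png [334. 210.] [ 9  9 57] [ 0.6225 -0.0683] r 0.230 th 285.2
pics/last.png [324.4 222.1] [ 12  13 123] [ 0.5946 -0.0464] r 0.202 th 279.2
pics/last.png [239.  238.2] [ 13  15 151] [0.5564 0.147 ] r 0.009 th 226.9
pics/last.png [295.1 249.8] [ 22  24 405] [0.5307 0.0198] r 0.137 th 256.6
pics/last.png [437.1 263.9] [ 25  30 575] [ 0.5005 -0.3027] r 0.460 th 262.3
pics/last.png [399.6 282.4] [ 40  34 819] [ 0.4583 -0.2169] r 0.385 th 254.3
pics/last.png [368.6 285.4] [ 23  24 340] [ 0.4512 -0.1467] r 0.320 th 249.7
pics/last.png [393.5 306.5] [12 10 82] [ 0.404  -0.2025] r 0.390 th 246.0
pics/last.png [173.1 314.8] [ 18  20 268] [0.3837 0.2908] r 0.225 th 142.5
pics/last.png [404.6 317.3] [ 39  26 591] [ 0.38   -0.2274] r 0.422 th 244.4
```

Ball 2 is in the bay, at 256.6° like ball 1 was. Gripping it the same way.

```bash
python3 - <<'E'
s=open('det.py').read();i=s.index("    w=a[200");j=s.index("    m=(a[270")
s=s[:i]+'''    A=a.astype(int);m=((A.min(2)>120)&(A.max(2)-A.min(2)<45)).astype(np.uint8);m[:225]=0;m[350:]=0;m[:,:150]=0;m[:,425:]=0
    m=cv2.morphologyEx(m,cv2.MORPH_OPEN,cv2.getStructuringElement(cv2.MORPH_ELLIPSE,(9,9)))
    n,l,s,k=cv2.connectedComponentsWithStats(m)
    for i in range(1,n):
        p=back(k[i],.0555)[0][:2];d=p-[.5624,.1534]
        if s[i,4]>200:print(np.round(k[i],1),s[i,2:],np.round(p,4),"r %.3f th %.1f"%(np.hypot(*d),np.degrees(np.arctan2(d[1],d[0]))%360))
'''+s[j:];open('det.py','w').write(s)
E
python3 -m pendant '[[0,0,0.12,0,0,0],[0,0,0.12,0,0,0],[0,0,0.12,0,0,0],[0,0,0.12,0,0,0],[0.0786,-0.0636,0,0,0,-0.0713],[0.0786,-0.0636,0,0,0,-0.0713],[0.0786,-0.0636,0,0,0,-0.0713],[0.0786,-0.0636,0,0,0,-0.0713],[0.0786,-0.0636,0,0,0,-0.0713],[0.0786,-0.0636,0,0,0,-0.0713]]' >/dev/null; python3 det.py
python3 -m pendant '[[0,0,0,0,0,0],[0,0,0,0,0,0],[0,0,-0.01,0,0,0],[0,0,-0.09,0,0,0],[0,0,-0.09,0,0,0],[0,0,-0.09,0,0,0],[0,0,-0.09,0,0,0],[0,0,-0.09,0,0,0],[0,0,-0.07,0,0,0],[0,0,0,0,0,0]]' 1 >/dev/null; python3 st.py
```

```text
t21.6 [0.5308 0.0161 0.1519] yawY 77.0 z [-0.  0. -1.] F [0.3 0.6 0.1] op -0.001 gf 0.0 q6 -1.54
[280.6 277.8] [ 24  26 467] [0.4673 0.0521] r 0.139 th 226.8
[173.1 314.7] [ 17  21 267] [0.3839 0.2907] r 0.225 th 142.4
sleeve [ 0.4244 -0.1936] 140
t22.9 [0.5295 0.0165 0.0447] yawY 77.2 z [-0.003  0.    -1.   ] F [1.6 0.8 0.6] op 1.001 gf 0.0 q6 -1.54
```

```bash
python3 -m pendant '[[0,0,-0.01,0,0,0],[0,0,0,0,0,0],[0,0,0,0,0,0],[0,0,0,0,0,0],[0,0,0,0,0,0],[0,0,0,0,0,0],[0,0,0,0,0,0],[0,0,0,0,0,0],[0,0,0,0,0,0],[0,0,0,0,0,0]]' -1 >/dev/null; python3 st.py
python3 -m pendant '[[0,0,0.05,0,0,0],[0,0,0.09,0,0,0],[0,0,0.1,0,0,0],[0,0,0.1,0,0,0],[0,0,0.1,0,0,0],[0,0,0.1,0,0,0],[0,0,0.1,0,0,0],[0,0,0.1,0,0,0],[0,0,0.1,0,0,0],[0,0,0,0,0,0]]' >/dev/null; python3 det.py
python3 -m pendant '[[-0.0312,-0.1141,0,0,0,0.0376],[-0.0312,-0.1141,0,0,0,0.0376],[-0.0312,-0.1141,0,0,0,0.0376],[-0.0312,-0.1141,0,0,0,0.0376],[-0.0312,-0.1141,0,0,0,0.0376],[-0.0312,-0.1141,0,0,0,0.0376],[-0.0312,-0.1141,0,0,0,0.0376],[-0.0312,-0.1141,0,0,0,0.0376],[-0.0312,-0.1141,0,0,0,0.0376],[-0.0312,-0.1141,0,0,0,0.0376]]' >/dev/null; python3 st.py
```

```text
t24.1 [0.531  0.016  0.0446] yawY 77.2 z [ 0.001 -0.001 -1.   ] F [-0.4 -3.8  6.5] op 0.631 gf 63.2 q6 -1.54
t25.4 [0.5315 0.0164 0.2146] yawY 77.2 z [ 0.004 -0.001 -1.   ] F [-0.1  0.5 -1.6] op 0.626 gf 63.2 q6 -1.54
[280.5 277.8] [ 24  26 464] [0.4673 0.0521] r 0.139 th 226.8
[363.  290.4] [ 19  22 292] [ 0.4399 -0.1339] r 0.312 th 246.9
[173.3 315.1] [ 17  20 260] [0.383  0.2904] r 0.226 th 142.6
[413.  313.7] [ 18  18 218] [ 0.388  -0.2463] r 0.436 th 246.4
sleeve [ 0.424  -0.1934] 154
t26.7 [ 0.4672 -0.212   0.2109] yawY 111.2 z [-0.002  0.001 -1.   ] F [-0.7  0.1 -1. ] op 0.628 gf 63.1 q6 -2.60
```

```bash
python3 -m pendant '[[0,0,-0.085,0,0,0],[0,0,-0.085,0,0,0],[0,0,-0.085,0,0,0],[0,0,-0.085,0,0,0],[0,0,-0.085,0,0,0],[0,0,-0.085,0,0,0],[0,0,-0.085,0,0,0],[0,0,-0.08,0,0,0],[0,0,0,0,0,0],[0,0,0,0,0,0]]' >/dev/null; python3 st.py
python3 -m pendant '[[0,0,0,0,0,0],[0,0,0,0,0,0],[0,0,0,0,0,0],[0,0,0,0,0,0],[0,0,0,0,0,0],[0,0,0.1,0,0,0],[0,0,0.12,0,0,0],[0,0,0.12,0,0,0],[0,0,0.12,0,0,0],[0,0,0.12,0,0,0]]' 0.9 >/dev/null; python3 st.py
python3 -m pendant '[[-0.0216,0.1942,0,0,0,0.0028],[-0.0216,0.1942,0,0,0,0.0028],[-0.0216,0.1942,0,0,0,0.0028],[-0.0216,0.1942,0,0,0,0.0028],[-0.0216,0.1942,0,0,0,0.0028],[-0.0216,0.1942,0,0,0,0.0028],[-0.0216,0.1942,0,0,0,0.0028],[-0.0216,0.1942,0,0,0,0.0028],[0,0,0,0,0,0],[0,0,0,0,0,0]]' -1 >/dev/null; python3 det.py
python3 -c "
import cv2
a=cv2.imread('pics/last.png');cv2.imwrite('pics/c6.png',cv2.resize(a[220:360,220:450],None,fx=3,fy=3,interpolation=cv2.INTER_CUBIC))"
```

```text
t27.9 [ 0.4683 -0.2121  0.0773] yawY 111.1 z [ 0. -0. -1.] F [ 0.1 -0.4 -2.2] op 0.628 gf 63.2 q6 -2.59
t29.2 [ 0.468  -0.2118  0.1938] yawY 111.1 z [-0.  0. -1.] F [ 0.6 -1.   0. ] op 0.950 gf 0.0 q6 -2.59
t30.4 [0.4336 0.0985 0.1931] yawY 113.1 z [ 0. -0. -1.] F [ 0.1  0.4 -0.1] op -0.000 gf 0.0 q6 -2.02
[393.3 279.2] [ 28  31 553] [ 0.4654 -0.2026] r 0.369 th 254.8
[367.9 287.2] [ 23  23 398] [ 0.447  -0.1451] r 0.320 th 248.9
[173.  314.6] [ 18  21 272] [0.384  0.2909] r 0.225 th 142.4
sleeve [ 0.4213 -0.1937] 143
```

View pics/c6.png

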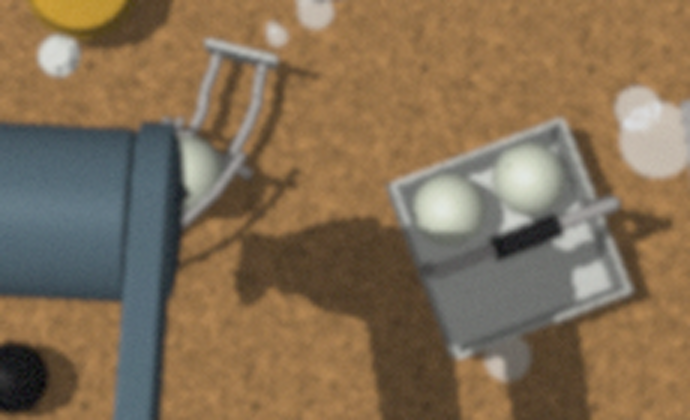

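Both balls lie in the basket's +x half at (447,207) and (527,178), and the basket has not moved. Now I'll push ball 3.

```bash
python3 -m pendant '[[0,0,-0.085,0,0,0],[0,0,-0.085,0,0,0],[0,0,-0.085,0,0,0],[0,0,-0.085,0,0,0],[0,0,-0.085,0,0,0],[0,0,-0.085,0,0,0],[0,0,-0.085,0,0,0],[0,0,-0.09,0,0,0],[0,0,0,0,0,0],[0,0,0,0,0,0]]' >/dev/null; python3 st.py
python3 -m pendant '[[0.0205,-0.0445,0,0,0,0.044],[0.0235,-0.0425,0,0,0,0.044],[0.0265,-0.041,0,0,0,0.044],[0.0295,-0.039,0,0,0,0.044],[0.032,-0.037,0,0,0,0.044],[0.0345,-0.0345,0,0,0,0.044],[0.0368,-0.032,0,0,0,0.044],[0,0,0,0,0,0],[0,0,0,0,0,0],[0,0,0,0,0,0]]' >/dev/null; python3 det.py
```

```text
t31.8 [0.4341 0.0982 0.0566] yawY 113.0 z [ 0.001 -0.    -1.   ] F [ 1.1  0.1 -0.3] op 0.001 gf 0.0 q6 -2.02
t33.0 [0.474  0.045  0.0562] yawY 140.8 z [ 0.  0. -1.] F [-0.6 -0.2 -1.3] op -0.000 gf 0.0 q6 -2.61
[396.2 276.2] [ 22  25 362] [ 0.4723 -0.2093] r 0.374 th 256.1
[173.  314.6] [ 18  21 271] [0.3839 0.2909] r 0.225 th 142.4
[415.7 314.4] [ 18  18 242] [ 0.3867 -0.2525] r 0.442 th 246.6
sleeve [ 0.4218 -0.1937] 150
```

```bash
python3 -m pendant '[[0,0,0.12,0,0,-0.06],[0,0,0.12,0,0,-0.06],[0,0,0.12,0,0,-0.06],[0,0,0.12,0,0,-0.06],[0.04,-0.024,0,0,0,-0.08],[0.04,-0.024,0,0,0,-0.08],[0.04,-0.024,0,0,0,-0.08],[0.04,-0.024,0,0,0,-0.08],[0.04,-0.024,0,0,0,-0.08],[0.04,-0.0240,0,0,0,-0.073]]' >/dev/null
python3 - <<'E'
from st import *
from bench import camera
import cv2
o,M=st();c=camera("wrist");H=np.array(c["hand_eye"]);im=c["color"].copy()
T=np.eye(4);T[:3,:3]=M;T[:3,3]=o['eef_pos'];W=np.linalg.inv(T@H)
p=W@[.5305,.0165,.0545,1];u=p[:2]/p[2]*c["fx"]+[c["cx"],c["cy"]];print("expected bay px",u,"r px",.028/p[2]*c["fx"])
cv2.circle(im,tuple(int(x) for x in u),4,(0,0,255),-1);cv2.imwrite("pics/w2.png",im)
E
```

```text
t34.3 [0.5221 0.016  0.1519] yawY 76.4 z [-0.  0. -1.] F [-0.6 -0.4 -0.3] op -0.003 gf 0.0 q6 -1.53
expected bay px [320.77183282 250.56862194] r px 46.40445298364975
```

View pics/w2.png

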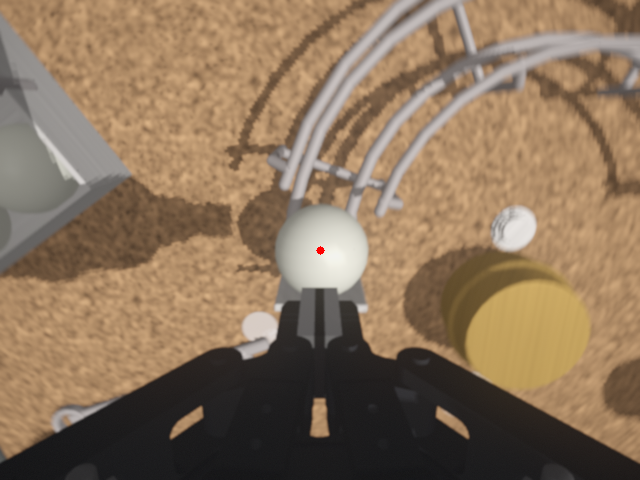

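Ball 3 is centred in the bay at (321,250), exactly where expected, and no balls are left behind it in view. Grip and lift it.

```bash
python3 -m pendant '[[0.0435,0.002,0,0,0,0.008],[0,0,0,0,0,0],[0,0,-0.01,0,0,0],[0,0,-0.09,0,0,0],[0,0,-0.09,0,0,0],[0,0,-0.09,0,0,0],[0,0,-0.09,0,0,0],[0,0,-0.09,0,0,0],[0,0,-0.08,0,0,0],[0,0,0,0,0,0]]' 1 >/dev/null; python3 st.py
python3 -m pendant '[[0,0,0,0,0,0],[0,0,0,0,0,0],[0,0,0,0,0,0],[0,0,0,0,0,0],[0,0,0,0,0,0],[0,0,0,0,0,0],[0,0,0,0,0,0],[0,0,0,0,0,0],[0,0,0,0,0,0],[0,0,0,0,0,0]]' -1 >/dev/null; python3 st.py
python3 -m pendant '[[0,0,0.05,0,0,0],[0,0,0.09,0,0,0],[0,0,0.1,0,0,0],[0,0,0.1,0,0,0],[0,0,0.1,0,0,0],[0,0,0.1,0,0,0],[0,0,0.1,0,0,0],[0,0,0.1,0,0,0],[0,0,0.1,0,0,0],[0,0,0,0,0,0]]' >/dev/null; python3 det.py
```

```text
t35.6 [0.5297 0.0165 0.0424] yawY 77.4 z [-0.003  0.001 -1.   ] F [-1.   0.1  0.1] op 1.000 gf 0.0 q6 -1.54
t36.9 [0.5316 0.0158 0.0448] yawY 77.4 z [ 0.001 -0.001 -1.   ] F [-0.5 -3.4  6.1] op 0.630 gf 63.0 q6 -1.54
t38.1 [0.532  0.0164 0.2146] yawY 77.4 z [ 0.004 -0.001 -1.   ] F [ 0.   0.5 -1.1] op 0.626 gf 63.1 q6 -1.54
[363.4 290.3] [ 18  22 272] [ 0.4401 -0.1349] r 0.313 th 247.0
[173.1 314.8] [ 18  20 266] [0.3837 0.2908] r 0.225 th 142.4
[412.8 315.2] [ 18  19 227] [ 0.3847 -0.2459] r 0.437 th 246.0
sleeve [ 0.422  -0.1946] 154
```

```bash
python3 -m pendant '[[-0.0708,-0.1117,0,0,0,0.0373],[-0.0708,-0.1117,0,0,0,0.0373],[-0.0708,-0.1117,0,0,0,0.0373],[-0.0708,-0.1117,0,0,0,0.0373],[-0.0708,-0.1117,0,0,0,0.0373],[-0.0708,-0.1117,0,0,0,0.0373],[-0.0708,-0.1117,0,0,0,0.0373],[-0.0708,-0.1117,0,0,0,0.0373],[-0.0708,-0.1117,0,0,0,0.0373],[-0.0708,-0.1117,0,0,0,0.0373]]' >/dev/null; python3 st.py
python3 -m pendant '[[0,0,-0.085,0,0,0],[0,0,-0.085,0,0,0],[0,0,-0.085,0,0,0],[0,0,-0.085,0,0,0],[0,0,-0.085,0,0,0],[0,0,-0.085,0,0,0],[0,0,-0.085,0,0,0],[0,0,-0.08,0,0,0],[0,0,0,0,0,0],[0,0,0,0,0,0]]' >/dev/null; python3 st.py
python3 -m pendant '[[0,0,0,0,0,0],[0,0,0,0,0,0],[0,0,0,0,0,0],[0,0,0,0,0,0],[0,0,0,0,0,0],[0,0,0.1,0,0,0],[0,0,0.12,0,0,0],[0,0,0.12,0,0,0],[0,0,0.12,0,0,0],[0,0,0.12,0,0,0]]' 0.9 >/dev/null; python3 st.py
```

```text
t39.4 [ 0.3882 -0.2071  0.2111] yawY 111.0 z [-0.001  0.001 -1.   ] F [ 0.1  0.8 -1.3] op 0.626 gf 63.1 q6 -2.70
t40.6 [ 0.3892 -0.2069  0.0772] yawY 110.9 z [-0.  0. -1.] F [ 0.6  0.9 -0.3] op 0.627 gf 63.3 q6 -2.70
t41.9 [ 0.3892 -0.207   0.1939] yawY 110.9 z [-0.  0. -1.] F [-0.1 -0.4  0.4] op 0.947 gf 0.0 q6 -2.70
```

```bash
python3 -m pendant '[[0,0.13,0.03,0,0,-0.1],[0,0.13,0.03,0,0,-0.1],[0,0.13,0.03,0,0,-0.1],[0,0.13,0,0,0,-0.1],[0,0.13,0,0,0,-0.1],[0,0.13,0,0,0,-0.1],[0,0.13,0,0,0,-0.1],[0,0.13,0,0,0,-0.1],[0,0.13,0,0,0,-0.1],[0,0.13,0,0,0,-0.1]]' >/dev/null; python3 det.py
python3 -c "
import cv2
a=cv2.imread('pics/last.png');cv2.imwrite('pics/c7.png',cv2.resize(a[230:350,330:490],None,fx=5,fy=5,interpolation=cv2.INTER_CUBIC))"
```

```text
t43.1 [0.3891 0.0538 0.2111] yawY 20.6 z [ 0. -0. -1.] F [ 0.8 -0.4  0.1] op 0.953 gf 0.0 q6 -0.53
[395.1 280.5] [ 25  32 543] [ 0.4625 -0.2067] r 0.374 th 254.5
[368.5 289.3] [ 24  26 473] [ 0.4424 -0.1465] r 0.323 th 248.2
[173.1 314.6] [ 18  21 275] [0.3839 0.2908] r 0.225 th 142.4
sleeve [ 0.4193 -0.2014] 127
```

View pics/c7.png

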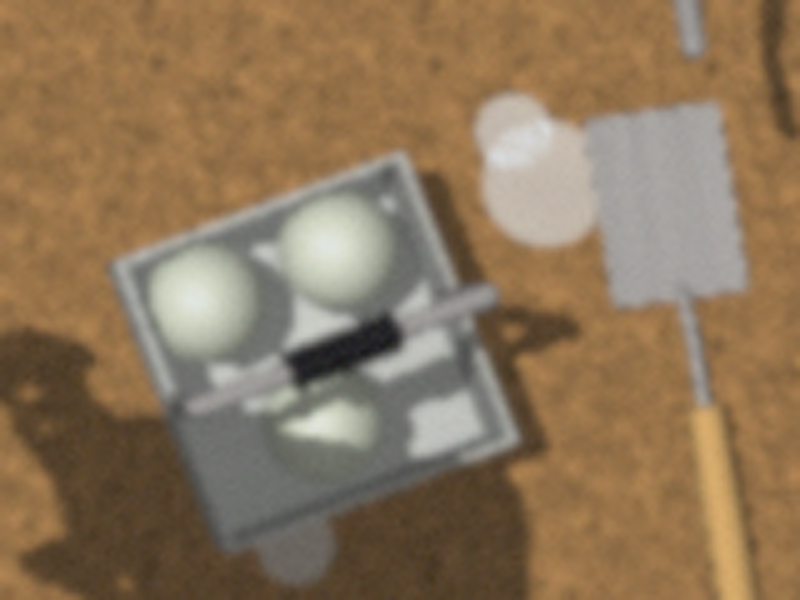

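All three balls are in the basket, but the sleeve at (344,350) is about 8 mm from where it was, so I'll measure the basket again.

```bash
python3 - <<'E'
from h import *
c=lambda a:np.array(a)/5+[330-.4,230-.4]
k=back(c([(112,262),(405,155),(520,437),(222,550)]),.055)[:,:2];print("basket",k.mean(0),[np.degrees(np.arctan2(*(k[(i+1)%4]-k[i])[::-1]))%90 for i in range(4)])
g=back(c([(344,350),(190,407),(497,293)]),[.129,.125,.125])[:,:2];d=g[2]-g[1];print("grip",g,np.degrees(np.arctan2(d[1],d[0])))
t=g[0];p=[.3891,.0538];print("delta units",(t-p)/.2)
E
```

```text
basket [ 0.4193819  -0.20067554] [np.float64(20.237974631306287), np.float64(21.659202614982547), np.float64(20.620059926382424), np.float64(20.89486446114796)]
grip [[ 0.41956416 -0.20139898]
 [ 0.39516382 -0.13617999]
 [ 0.44410377 -0.26792328]] -69.62099286600319
delta units [ 0.15232082 -1.27599489]
```

```bash
python3 -m pendant '[[0.0152,-0.1276,0,0,0,0],[0.0152,-0.1276,0,0,0,0],[0.0152,-0.1276,0,0,0,0],[0.0152,-0.1276,0,0,0,0],[0.0152,-0.1276,0,0,0,0],[0.0152,-0.1276,0,0,0,0],[0.0152,-0.1276,0,0,0,0],[0.0152,-0.1276,0,0,0,0],[0.0152,-0.1276,0,0,0,0],[0.0152,-0.1276,0,0,0,0]]' 1 >/dev/null; python3 st.py
python3 -m pendant '[[0,0,0,0,0,0],[0,0,-0.08,0,0,0],[0,0,-0.08,0,0,0],[0,0,-0.08,0,0,0],[0,0,-0.08,0,0,0],[0,0,-0.08,0,0,0],[0,0,-0.08,0,0,0],[0,0,-0.015,0,0,0],[0,0,0,0,0,0],[0,0,0,0,0,0]]' >/dev/null; python3 st.py
python3 - <<'E'
from st import *
from bench import camera
import cv2
o,M=st();c=camera("wrist");H=np.array(c["hand_eye"]);im=c["color"].copy()
T=np.eye(4);T[:3,:3]=M;T[:3,3]=o['eef_pos'];W=np.linalg.inv(T@H)
for q in ([.4195,-.2014,.125,1],):
  p=W@q;u=p[:2]/p[2]*c["fx"]+[c["cx"],c["cy"]];print(u);cv2.circle(im,tuple(int(x) for x in u),4,(0,0,255),-1)
cv2.imwrite("pics/w3.png",im)
E
```

```text
t44.5 [ 0.4195 -0.2034  0.211 ] yawY 21.0 z [-0. -0. -1.] F [ 0.2  0.1 -0.3] op 1.000 gf 0.0 q6 -1.07
t45.7 [ 0.4201 -0.2026  0.1127] yawY 20.9 z [ 0.001 -0.001 -1.   ] F [-0.4  0.3  0.3] op 0.997 gf 0.0 q6 -1.07
t45.7 [ 0.4201 -0.2026  0.1127] yawY 20.9 z [ 0.001 -0.001 -1.   ] F [-0.4  0.3  0.3] op 0.997 gf 0.0 q6 -1.07
[316.29410384 335.78859295]
```

View pics/w3.png

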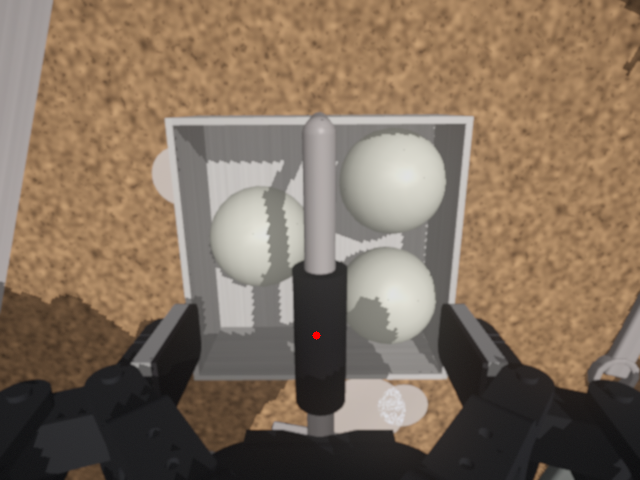

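The sleeve is centred between the fingers at column 320, and all three balls are in the basket. Grip and lift.

```bash
python3 -m pendant '[[0,0,0,0,0,0],[0,0,0,0,0,0],[0,0,0,0,0,0],[0,0,0,0,0,0],[0,0,0,0,0,0],[0,0,0,0,0,0],[0,0,0,0,0,0],[0,0,0,0,0,0],[0,0,0,0,0,0],[0,0,0,0,0,0]]' -1 >/dev/null; python3 st.py
python3 -m pendant '[[0,0,0.02,0,0,0],[0,0,0.04,0,0,0],[0,0,0.06,0,0,0],[0,0,0.06,0,0,0],[0,0,0.06,0,0,0],[0,0,0.06,0,0,0],[0,0,0.06,0,0,0],[0,0,0.06,0,0,0],[0,0,0.025,0,0,0],[0,0,0,0,0,0]]' >/dev/null; python3 st.py
python3 -m pendant '[[0.01,-0.04,0,0,0,-0.01],[0.015,-0.065,0,0,0,-0.02],[0.02,-0.085,0,0,0,-0.03],[0.02,-0.085,0,0,0,-0.03],[0.02,-0.085,0,0,0,-0.03],[0.02,-0.085,0,0,0,-0.03],[0.02,-0.085,0,0,0,-0.03],[0.02,-0.085,0,0,0,-0.03],[0.02,-0.085,0,0,0,-0.02],[0.015,-0.065,0,0,0,-0.01]]' >/dev/null; python3 st.py
```

```text
t47.0 [ 0.4199 -0.2023  0.1122] yawY 20.9 z [ 0.001 -0.    -1.   ] F [3.7 1.6 0.8] op 0.189 gf 58.5 q6 -1.07
t48.2 [ 0.4198 -0.2024  0.2014] yawY 20.9 z [ 0.001 -0.    -1.   ] F [-0.5 -0.2 -6.4] op 0.191 gf 58.7 q6 -1.07
t49.5 [ 0.4559 -0.3564  0.2011] yawY -0.8 z [ 0. -0. -1.] F [-0.3  0.7 -5.9] op 0.192 gf 58.7 q6 -0.86
```

```bash
python3 -m pendant '[[0,-0.055,0,0,0,-0.003],[0,-0.055,0,0,0,0],[0,-0.01,0,0,0,0],[0.04,0,0,0,0,0],[0.06,0,0,0,0,0],[0.06,0,0,0,0,0],[0.06,0,0,0,0,0],[0.06,0,0,0,0,0],[0.04,0,0,0,0,0],[0,0,0,0,0,0]]' >/dev/null; python3 st.py
python3 -m pendant '[[0.03,0,0,0,0,0],[0.05,0,0,0,0,0],[0.06,0,0,0,0,0],[0.06,0,0,0,0,0],[0.05,0,0,0,0,0],[0.03,0,0,0,0,0],[0.005,0,0,0,0,0],[0,0,0,0,0,0],[0,0,0,0,0,0],[0,0,0,0,0,0]]' >/dev/null
python3 - <<'E'
from st import *
from bench import camera
import cv2
from h import proj
o,M=st();a=camera("scene")["color"];cv2.imwrite("pics/s5.png",a)
print("bar px",proj([o['eef_pos'][0],o['eef_pos'][1],o['eef_pos'][2]+.0128],"scene"))
cv2.imwrite("pics/c8.png",cv2.resize(a[190:360,100:300],None,fx=3.5,fy=3.5,interpolation=cv2.INTER_CUBIC))
E
```

```text
t50.8 [ 0.5202 -0.3791  0.201 ] yawY -0.9 z [-0.  0. -1.] F [-0.6  0.8 -5.6] op 0.191 gf 58.7 q6 -0.80
t52.0 [ 0.5765 -0.3794  0.2012] yawY -1.0 z [-0. -0. -1.] F [ 0.1 -0.5 -5.4] op 0.191 gf 58.7 q6 -0.74
bar px [[170.98123483 232.17713196]]
```

View pics/c8.png

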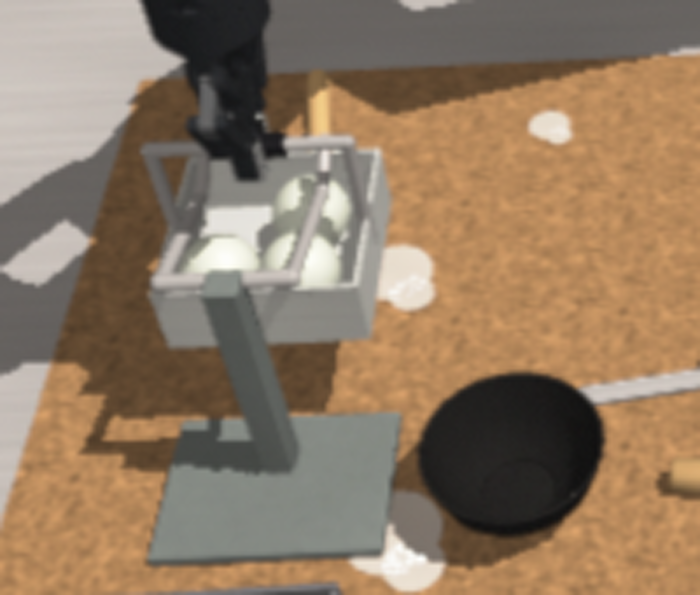

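The handle is above both prongs, with the balls inside and the uprights clear of them. The visible tip at (325,155) sticks out beyond the bar. I'll lower it slowly.

```bash
python3 -m pendant '[[0,0,-0.02,0,0,0],[0,0,-0.02,0,0,0],[0,0,-0.02,0,0,0],[0,0,-0.02,0,0,0],[0,0,-0.02,0,0,0],[0,0,-0.02,0,0,0],[0,0,-0.015,0,0,0],[0,0,0,0,0,0],[0,0,0,0,0,0],[0,0,0,0,0,0]]' >/dev/null; python3 st.py
python3 -m pendant '[[0,0,-0.01,0,0,0],[0,0,-0.01,0,0,0],[0,0,-0.005,0,0,0],[0,0,0,0,0,0],[0,0,0,0,0,0],[0,0,0,0,0,0],[0,0,0,0,0,0],[0,0,0,0,0,0],[0,0,0,0,0,0],[0,0,0,0,0,0]]' >/dev/null; python3 st.py
```

```text
t53.3 [ 0.5768 -0.3793  0.1744] yawY -0.9 z [ 0. -0. -1.] F [-0.4  0.3 -5.5] op 0.188 gf 58.6 q6 -0.74
t54.5 [ 0.5769 -0.3794  0.1693] yawY -0.9 z [ 0.001 -0.    -1.   ] F [ 2.6 -0.5 -1.9] op 0.190 gf 59.0 q6 -0.74
```

```bash
python3 -m pendant '[[0.01,0,0,0,0,0],[0.005,0,0,0,0,0],[0,0,0,0,0,0],[0,0,-0.005,0,0,0],[0,0,-0.005,0,0,0],[0,0,0,0,0,0],[0,0,0,0,0,0],[0,0,0,0,0,0],[0,0,0,0,0,0],[0,0,0,0,0,0]]' >/dev/null; python3 st.py
```

```text
t55.8 [ 0.58   -0.3793  0.1676] yawY -0.9 z [ 0.001 -0.001 -1.   ] F [0.8 1.1 1.9] op 0.189 gf 59.4 q6 -0.73
```

The bar is seated at about z 0.180 with its weight on the prongs. Release and go up.

```bash
python3 -m pendant '[[0,0,0,0,0,0],[0,0,0,0,0,0],[0,0,0,0,0,0],[0,0,0,0,0,0],[0,0,0,0,0,0],[0,0,0,0,0,0],[0,0,0,0,0,0],[0,0,0,0,0,0],[0,0,0,0,0,0],[0,0,0,0,0,0]]' 0.8 >/dev/null; python3 st.py
python3 -m pendant '[[0,0,0.03,0,0,0],[0,0,0.06,0,0,0],[0,0,0.1,0,0,0],[0,0,0.1,0,0,0],[0,0,0.1,0,0,0],[0,0,0.1,0,0,0],[-0.2,0,0,0,0,0],[-0.2,0.1,0,0,0,0],[-0.2,0.2,0,0,0,0],[-0.2,0.2,0,0,0,0]]' >/dev/null; python3 st.py
python3 -m pendant '[[-0.1,0.2,0,0,0,0],[0,0.2,0,0,0,0],[0,0.2,0,0,0,0],[0,0,0,0,0,0],[0,0,0,0,0,0],[0,0,0,0,0,0],[0,0,0,0,0,0],[0,0,0,0,0,0],[0,0,0,0,0,0],[0,0,0,0,0,0]]' >/dev/null
python3 - <<'E'
from st import st
from bench import camera
import cv2,numpy as np
st();a=camera("scene")["color"];t=camera("top")["color"]
A=cv2.resize(a[190:360,100:250],None,fx=3,fy=3,interpolation=cv2.INTER_CUBIC)
B=cv2.resize(t[150:320,420:550],None,fx=3,fy=3,interpolation=cv2.INTER_CUBIC);cv2.imwrite("pics/fin.png",np.hstack([A[:510],B[:510]])[:, :800])
E
```

```text
t57.0 [ 0.5797 -0.3792  0.1671] yawY -0.9 z [-0.  0. -1.] F [0.1 0.3 0.3] op 0.901 gf 0.0 q6 -0.73
t58.3 [ 0.4184 -0.2785  0.2658] yawY -1.0 z [ 0.    -0.001 -1.   ] F [0.8 0.2 0.9] op 0.899 gf 0.0 q6 -0.81
t59.5 [ 0.3997 -0.1593  0.265 ] yawY -0.9 z [-0.  0. -1.] F [-0.5 -0.5  0.6] op 0.902 gf 0.0 q6 -0.64
```

View pics/fin.png

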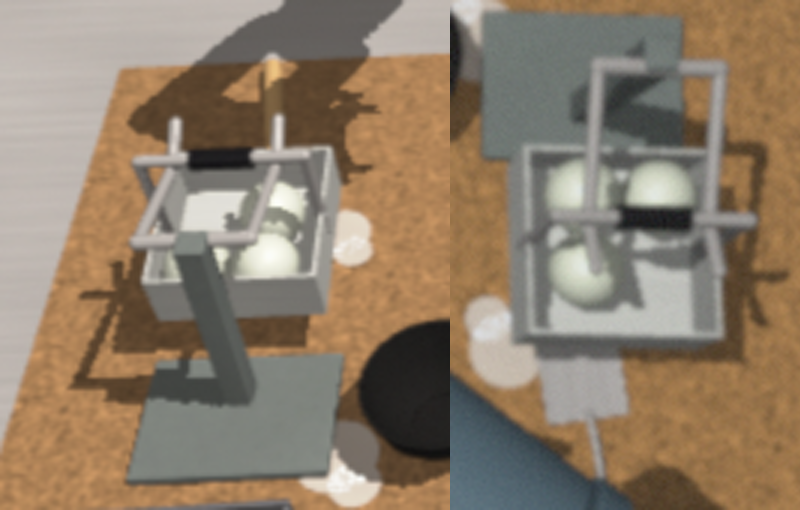

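The basket hangs on both prongs with three balls inside. I'll wait, check that it is still, then hand in.

```bash
cat >w.py <<'E'
from bench import camera
import cv2,numpy as np
np.save("a.npy",camera("scene")["color"])
E
python3 w.py; for i in 1 2; do python3 -m pendant '[[0,0,0,0,0,0],[0,0,0,0,0,0],[0,0,0,0,0,0],[0,0,0,0,0,0],[0,0,0,0,0,0],[0,0,0,0,0,0],[0,0,0,0,0,0],[0,0,0,0,0,0],[0,0,0,0,0,0],[0,0,0,0,0,0]]' >/dev/null; done
python3 - <<'E'
from bench import camera,ctrl
import numpy as np
b=camera("scene")["color"].astype(int);d=abs(b-np.load("a.npy"))[190:300,130:225].max(2);print((d>40).sum(),np.percentile(d,99))
if (d>40).sum()<15: print(ctrl.hand_in())
E
```

```text
0 2.0
the job is handed in; nothing more can be done
None
```

All three white balls that were on the track are in the basket, and it hung at rest by its handle on both prongs of the hook stand when I handed the job in, at about 62 s of the 210 s allowed.

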